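# Put away the washed microscope rings and specimen jars

## Task

Lift everything out of the blue drying basket and put it away: thread the microscope's adapter rings down the stepped spindle, largest first, each fully home on its own step, and once all the rings that are there are on, close the spindle with the red cap, also fully home. Stand every small yellow-lidded jar upright inside the white tray (before, between or after the rings), and leave the glass dish, the big jar and the computer mouse where they are.

Things in the scene. Friction and masses are not known exactly. Their poses are not given: they have to be found in the camera images.
- basket: blue plastic drying basket, fixed to the bench, outside 250 (x) by 340 (y) by 50 mm high, walls and floor 5 mm thick, each inside corner filled by a small post up to 15 mm from the outside faces; origin at the centre of its underside, axes along its sides, z up. All rings and jars start in it, standing on its floor
- tray: white tray, fixed to the bench, outside 180 (x) by 170 (y) by 30 mm high, walls and floor 4 mm thick; origin at the centre of its underside, axes along its sides, z up. It may lie on either side of the spindle
- spindle: fixed upright stepped spindle, bare aluminium on a grey round foot. Origin at the centre of the foot's underside, z up its axis. From below: foot diameter 100 to 14 mm high; step diameter 44 to 30 mm; step 34 to 46 mm; step 24 to 62 mm; nose 14 to 74 mm. Step edges chamfered 2 mm. Each ring rests on the shoulder under its own step, also if another ring is absent
- ring_large: large adapter ring for the microscope, matt black: a flat round ring, outside diameter 62 mm, bore 48 mm, 15 mm thick, bore upright at the start; belongs on the spindle's lowest step (44 mm), its underside then 14 mm above the spindle's origin, 2 mm play all round. Origin at the ring's very centre (mid-height), z along its axis; either face may be up. Absent in some starts
- ring_medium: medium adapter ring for the microscope, bright steel: a flat round ring, outside diameter 54 mm, bore 38 mm, 15 mm thick, bore upright at the start; belongs on the spindle's middle step (34 mm), its underside then 30 mm above the spindle's origin, 2 mm play all round. Origin at the ring's very centre (mid-height), z along its axis; either face may be up. Absent in some starts
- ring_small: small adapter ring for the microscope, brass yellow: a flat round ring, outside diameter 46 mm, bore 28 mm, 15 mm thick, bore upright at the start; belongs on the spindle's upper step (24 mm), its underside then 46 mm above the spindle's origin, 2 mm play all round. Origin at the ring's very centre (mid-height), z along its axis; either face may be up. Absent in some starts
- cap: red plastic cap for the spindle, on the bench at the start: round skirt of diameter 40 mm and 21 mm high with a blind bore of diameter 18 mm, 16 mm deep, from below; on top of it a round grip knob of diameter 26 mm, from 21 to 47 mm above the underside. Origin at the centre of its underside, z up. Goes over the nose; its skirt then rests on the top shoulder, 62 mm above the spindle's origin
- jar_1: small squat specimen jar, white with a yellow screw lid (lid stays on), a closed cylinder 50 mm high: body diameter 54 mm up to 36 mm, lid diameter 58 mm above that; 90 to 160 g, most of it in the bottom. Origin at the centre of its underside, z up. The jars are all alike; absent in some starts
- jar_2: small squat specimen jar, white with a yellow screw lid (lid stays on), a closed cylinder 50 mm high: body diameter 54 mm up to 36 mm, lid diameter 58 mm above that; 90 to 160 g, most of it in the bottom. Origin at the centre of its underside, z up. The jars are all alike; absent in some starts
- jar_3: small squat specimen jar, white with a yellow screw lid (lid stays on), a closed cylinder 50 mm high: body diameter 54 mm up to 36 mm, lid diameter 58 mm above that; 90 to 160 g, most of it in the bottom. Origin at the centre of its underside, z up. The jars are all alike; absent in some starts
- petri_dish: empty glass dish, diameter 90 mm, 16 mm high, on the bench; bystander; origin at the centre of its underside
- big_jar: large white sample jar with a yellow lid, diameter 90 mm, 101 mm high, on the bench; bystander; origin at the centre of its underside
- mouse: small round white computer mouse, diameter 62 mm, 31 mm high, on the bench; bystander; origin at the centre of its underside
Things that resemble listed ones, but are neither listed nor needed, are in the scene too. Several things have the shape of the ring_large; the one meant has the colours described above. Several things have the shape of the ring_small; the one meant has the colours described above.

How it is judged (in metres and radians):
On the way, in this order (a step that is already met when the one before it is completed fails the run):
1. every ring that is there lies fully home on its own step of the spindle (horizontal distance between each of ring_large, ring_medium, ring_small and spindle below 0.005 m and z of ring_large in the frame of spindle between 0.0185 and 0.0245 m and angle between the z axis of each of ring_large, ring_medium, ring_small and the z axis of spindle, either way round below 0.1 rad and z of ring_medium in the frame of spindle between 0.0345 and 0.0405 m and z of ring_small in the frame of spindle between 0.0505 and 0.0565 m), for 0.2 s.
2. the red cap sits fully home on the spindle's nose (horizontal distance between cap and spindle below 0.005 m and z of cap in the frame of spindle between 0.059 and 0.065 m and angle between the z axis of cap and the z axis of spindle, either way round below 0.1 rad), for 0.2 s.
At the end, for the whole second after the job is handed in: Every ring that is there lies on its own step (centre within 5 mm of the spindle's axis, height within 3 mm of its seat, level within 0.1 rad), the cap likewise on the nose, and every jar that is there stands upright (within 0.12 rad), at rest on the tray's floor inside its rim (all of step 1 and all of step 2 and x of jar_1 in the frame of tray between -0.063 and 0.063 m and y of jar_1 in the frame of tray between -0.058 and 0.058 m and z of jar_1 in the frame of tray between 0 and 0.009 m and angle between each of jar_1, jar_2, jar_3's own z axis and vertical below 0.12 rad and linear speed of each of jar_1, jar_2, jar_3, cap below 0.02 m/s and x of jar_2 in the frame of tray between -0.063 and 0.063 m and y of jar_2 in the frame of tray between -0.058 and 0.058 m and z of jar_2 in the frame of tray between 0 and 0.009 m and x of jar_3 in the frame of tray between -0.063 and 0.063 m and y of jar_3 in the frame of tray between -0.058 and 0.058 m and z of jar_3 in the frame of tray between 0 and 0.009 m); the robot touches nothing.
It fails at once if the glass dish was pushed more than 25 mm or tipped (distance of petri_dish from where it was at the start of the episode above 0.025 m or angle between petri_dish's own z axis and vertical above 0.35 rad).
It fails at once if the big jar was pushed more than 25 mm or tipped (distance of big_jar from where it was at the start of the episode above 0.025 m or angle between big_jar's own z axis and vertical above 0.35 rad).
It fails at once if the computer mouse was pushed more than 25 mm or tipped (distance of mouse from where it was at the start of the episode above 0.025 m or angle between mouse's own z axis and vertical above 0.35 rad).
Of ring_large, ring_medium, ring_small only 2 to 3 are there at a start; the rules pass over those that are not, and their reading is None.
Of jar_1, jar_2, jar_3 only 2 to 3 are there at a start; the rules pass over those that are not, and their reading is None.
At some moment in a run one of jar_1, jar_2, jar_3, ring_large, ring_medium, ring_small, cap may be knocked a few centimetres aside while the robot is not near it.
It also fails if it takes over 210 s, if anything falls off the work surface, if the arm or the gripper's body presses on something with over 40 N, if the wrist force passes 120 N, or if a joint passes its speed limit or range.

## Robot

A 6-joint arm with a two-finger parallel gripper is mounted at the origin on the work surface. World frame = base frame: x ahead of the robot, y to its left, z up, the work surface at z = 0. Lengths are in mm, angles in degrees, forces in N, time in s.
With the tool pointing down it reaches from about 300 to 850 mm from the base axis. Payload 4.2 kg.
Tool frame: the origin (TCP) lies on the centre line of the jaws, within the pads' length; the fingertips stand 14 mm ahead of it and the grasp point (between the pads) lies 5 mm behind it; z points along the fingers, y is the line along which they close (so a half turn about z gives the same grasp; the last joint's range is limited). The gripper opens to 91 mm and grips with 3 to 60 N. Pads are 32 mm wide; open, the fingers measure 118 mm over their backs; the gripper's body (76 mm by 178 mm) begins 60 mm behind the grasp point.
Start: joints at [-73.396, 18.312, 89.639, -0, 72.044, -1.146], TCP at [175.302, -547.641, 227.976] pointing down, gripper open.
Joint ranges: [-177.97, 177.97], [-48.28, 115.42], [12.27, 149.76], [-77.06, 257.06], [2.81, 150.46], [-146.56, 146.56]. Speed limits (degrees/s): [147.25, 147.25, 180, 180, 180, 180].

## Interface

Orientations are given as [roll, pitch, yaw] about the fixed x, y, z axes, in that order (R = Rz(yaw) Ry(pitch) Rx(roll)).
In Python, from workcell import * gives the robot as it stands. The module is installed in compiled form; this text tells all that it offers.
- The arm moves only by the shell command python3 -m crank 'ROWS' [FORCE]. ROWS is JSON, a list of rows, each an object of numbers: "grip": the finger opening in m, from 0 to 0.0912; "x", "y", "z": the shift along the tool's x, y, z in m; "yaw": the turn about the tool's z in rad. In form: [{"grip": .., "x": .., "y": .., "z": .., "yaw": ..}, ...]. A call has exactly 5 rows; each row is the pose to reach, as a shift and turn from the pose commanded when the call began, along the tool's axes at that moment; what a row does not reach only later rows make up. A row lasts 1/12 s, in which the tool goes at most 41.7 mm and 7.16 degrees, less where a joint would pass 70% of its speed; a pose out of reach is approached as far as the arm can. A call with a gripper value outside its range is refused whole. The fingers move at their own pace and stop on an object; FORCE is the grip in N (left out, the last holds). Time passes only in rows, so rows that repeat a pose let the fingers close, or fill a call up. It gives the time, the measured TCP pose, the force, the opening and the grip force at its end, in the units of the state.
- state(): the state, without advancing time (a new reading comes with each control period).
- grab_frame(name): name is "side" or "top" or "wrist"; returns the picture (480x640x3 uint8, red, green, blue); there is no depth.
- camera_model(name): a dict with "intrinsics" (3x3 intrinsics, pixels), "R" (3x3) and "t" (3): a world point X has camera coordinates R X + t. Camera axes: x right, y down, z forward; pixel columns grow to the right and rows downward; lengths in mm; the calibration is good to about 2 mm. A picture is of the moment at which its call begins: read the wrist's pose just before it. camera_model takes no time and is no camera call; for the wrist camera it gives the pose at the moment of the call.
- job_done(): hands the job in; it is judged then, once.
The state is a dict: "time_s": time; "qpos": joint angles; "qvel": joint speeds; "effort": joint torques, N m; "ee_pos": TCP position; "ee_rot": TCP orientation; "force": force on the tool from outside, world axes, zero at the start; "torque": the same for the moment, N m; "gripper_width": finger opening in mm; "gripper_force": force on a finger pad.
Only numpy, scipy, OpenCV 4.12 (cv2) and the standard library are available. Lean on these libraries where they do the work, as an engineer would, in place of code of your own. Each camera call takes 0.05 s, during which the arm holds its last target. There are 200 camera calls.

## Working session

There is one attempt and no reset: what is moved stays moved. The work goes in short steps, Python scripts to look and compute and a shell command to move; the robot and the scene stay as the last step left them, time stands still between calls to the robot, and variables do not carry over. Pictures are saved under pics/ and viewed, at most 14 in all, crops included, and the job is handed in when it is done.

```bash
mkdir -p pics; python3 - <<'E'
from workcell import *
import cv2
s=state();print(s['time_s'],s['ee_pos'],s['ee_rot'],s['gripper_width'])
for n in("top","side"):
    cv2.imwrite(f"pics/{n}0.png",grab_frame(n)[:,:,::-1]); c=camera_model(n);print(n,c['intrinsics'],c['R'],c['t'])
E
```

```text
0.0 [ 175.15466743 -547.14968232  227.10384145] [-1.79896148e+02 -7.32959839e-04  1.77513572e+01] 91.12208125339443
top [[499.10863897   0.         316.17583851]
 [  0.         499.10863897 243.74113307]
 [  0.           0.           1.        ]] [[-0.01387456 -0.99971338 -0.01951016]
 [-0.99260149  0.01612443 -0.12034235]
 [ 0.12062245  0.01769612 -0.99254072]] [ -64.76219621  566.3101951  1278.89613385]
side [[504.86450165   0.         325.59324618]
 [  0.         504.86450165 237.11951998]
 [  0.           0.           1.        ]] [[ 0.9972972  -0.07217468 -0.01375161]
 [-0.05571318 -0.62084869 -0.78194817]
 [ 0.04789919  0.78060087 -0.62319174]] [-588.27793248   10.76785476 1257.05194955]
```

View pics/top0.png

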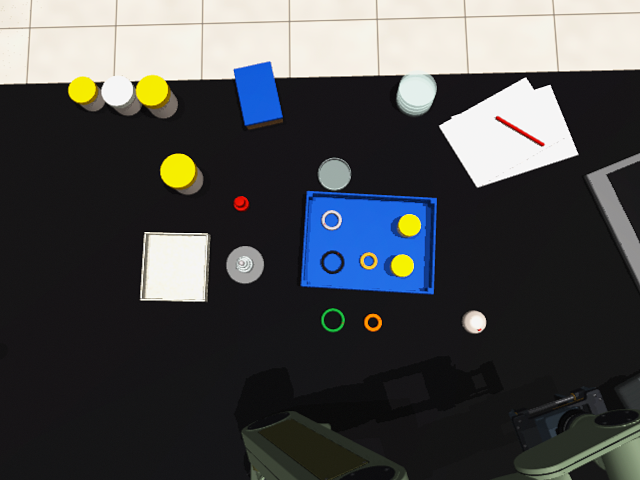

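View pics/side0.png

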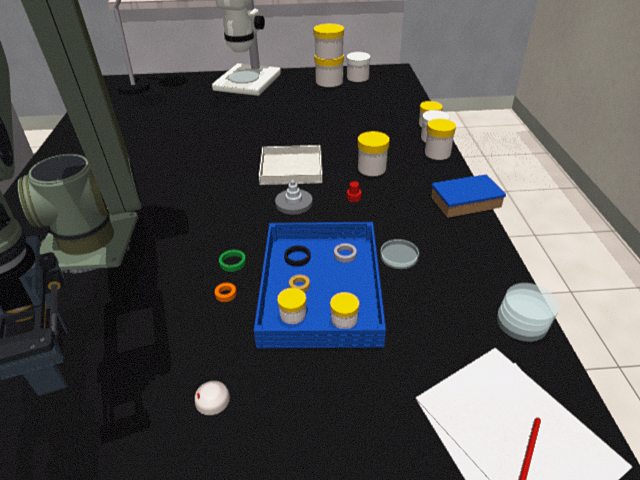

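Candidates in the top picture:
- **Large ring:** black (332,262), or the green look-alike (333,320).
- **Small ring:** brass (369,261), or the orange look-alike (373,323).
- **Medium ring:** steel (332,220).
- **Jars:** the two in the basket at (409,225) and (402,266). The big jar (178,170) and those at the far edge are not wanted.
- **Cap:** red (241,203).
- **Spindle and tray:** spindle (245,265), tray (176,267).

By the description I choose the black, steel and brass rings. I'll check them in one close crop.

```bash
cat > h.py <<'E'
from workcell import *
import numpy as np, cv2
def px2w(n,u,v,z,c=None):
    c=c or camera_model(n); R=np.array(c['R']);t=np.array(c['t'])
    d=R.T@np.linalg.solve(np.array(c['intrinsics']),[u,v,1]); o=-R.T@t
    return o+d*(z-o[2])/d[2]
def w2px(n,X,c=None):
    c=c or camera_model(n); p=np.array(c['intrinsics'])@(np.array(c['R'])@np.array(X,float)+np.array(c['t']));return p[:2]/p[2]
def go(x,y,z):  # shift in tool axes (mm) to target
    from scipy.spatial.transform import Rotation as Ro
    s=state();R=Ro.from_euler('xyz',s['ee_rot'],degrees=True).as_matrix()
    return np.round(R.T@(np.array([x,y,z])-s['ee_pos']),1)
E
python3 - <<'E'
from h import *
im=cv2.imread('pics/top0.png')
cv2.imwrite('pics/crop0.png',cv2.resize(im[185:335,220:440],None,fx=3.6,fy=3.6,interpolation=cv2.INTER_CUBIC))
for n,u,v,z in [('L',332,262,20),('M',332,220,20),('S',369,261,20),('J1',409,225,55),('J2',402,266,55),('cap',241,203,47),('spin',245,265,50),('foot',245,265,14),
 ('bTL',307,192,50),('bTR',436,199,50),('bBR',434,293,50),('bBL',302,286,50),('tTL',144,233,30),('tTR',210,234,30),('tBR',208,301,30),('tBL',141,300,30),('green',333,320,8),('dish',334,174,16),('bigjar',178,168,101)]:
    print(n,px2w('top',u,v,z).round(1))
c=camera_model('wrist');print(c['intrinsics'],-np.array(c['R']).T@np.array(c['t']),c['R'])
E
```

```text
L [ 517.6 -114.2   20. ]
M [ 630.1 -116.2   20. ]
S [ 518.8 -211.9   20. ]
J1 [ 607.6 -314.6   55. ]
J2 [ 501.6 -292.9   55. ]
cap [675.  123.2  47. ]
spin [510.8 111.6  50. ]
foot [513.7 117.4  14. ]
bTL [700.8 -51.3  50. ]
bTR [ 675.9 -388.3   50. ]
bBR [ 431.7 -372.8   50. ]
bBL [454.4 -35.6  50. ]
tTL [601.9 384.7  30. ]
tTR [596.3 208.3  30. ]
tBR [419.7 211.4  30. ]
tBL [424.7 387.7  30. ]
green [ 365.6 -114.3    8. ]
dish [ 756.9 -123.9   16. ]
bigjar [757.7 275.8 101. ]
[[355.09668254   0.         320.10708536]
 [  0.         355.09668254 239.05680454]
 [  0.           0.           1.        ]] [ 241.22247516 -525.61586801  383.34702725] [[ 0.30517067 -0.95229706 -0.00108627]
 [-0.92234588 -0.29585604  0.24848999]
 [-0.23695766 -0.07482994 -0.96863386]]
```

View pics/crop0.png

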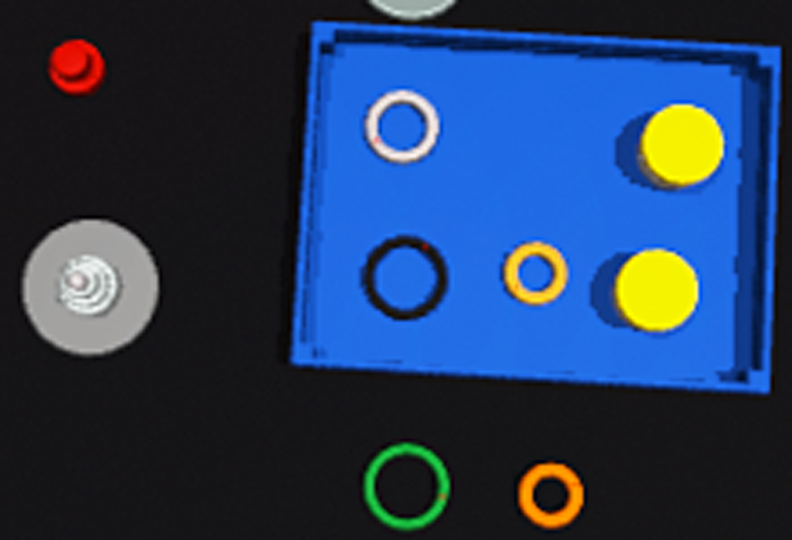

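```bash
python3 - <<'E'
from h import *
print(go(450,0,230)/1000, px2w('top',241.1,263.1,74))
E
```

```text
[ 0.4286 -0.4374 -0.0021] [513.86337982 117.6581829   74.        ]
```

```bash
python3 -m crank '[{"x":0.028,"y":-0.029,"yaw":0.06},{"x":0.056,"y":-0.058,"yaw":0.12},{"x":0.084,"y":-0.087,"yaw":0.18},{"x":0.112,"y":-0.116,"yaw":0.24},{"x":0.14,"y":-0.145,"yaw":0.31}]'
python3 -c "
from h import *
s=state();print(s['ee_pos'],s['ee_rot'],go(450,0,230)/1000)"
```

```text
[ 175.18173829 -547.20789013  227.20217089] [-1.79907803e+02 -2.18076423e-03  1.77500972e+01] [ 0.4286 -0.4374 -0.0021]validation failed for argument at $[0]...
```

Every row needs all five keys.

```bash
python3 -m crank '[{"grip":0.09,"x":0.028,"y":-0.029,"z":0,"yaw":0.06},{"grip":0.09,"x":0.056,"y":-0.058,"z":0,"yaw":0.12},{"grip":0.09,"x":0.084,"y":-0.087,"z":0,"yaw":0.18},{"grip":0.09,"x":0.112,"y":-0.116,"z":0,"yaw":0.24},{"grip":0.09,"x":0.14,"y":-0.145,"z":0,"yaw":0.31}]'
python3 -c "
from h import *
s=state();print(s['ee_pos'],s['ee_rot'],go(450,0,230)/1000)"
```

```text
time_s: 0.52
ee_pos: [264.6, -364.9, 227.5]
ee_rot: [-180.0, 0.0, -0.2]
force: [1.1, -0.5, 0.2]
gripper_width: 90.3
gripper_force: 0.0
[ 264.61416232 -364.91413107  227.50720794] [-1.79956388e+02  1.68815987e-02 -2.42921852e-01] [ 0.1838 -0.3657 -0.0023]
```

```bash
python3 -m crank '[{"grip":0.09,"x":0.018,"y":-0.036,"z":0,"yaw":0},{"grip":0.09,"x":0.036,"y":-0.072,"z":0,"yaw":0},{"grip":0.09,"x":0.054,"y":-0.108,"z":0,"yaw":0},{"grip":0.09,"x":0.072,"y":-0.144,"z":0,"yaw":0},{"grip":0.09,"x":0.09,"y":-0.18,"z":0,"yaw":0}]' >/dev/null
python3 -m crank '[{"grip":0.09,"x":0.018,"y":-0.036,"z":0,"yaw":0},{"grip":0.09,"x":0.036,"y":-0.072,"z":0,"yaw":0},{"grip":0.09,"x":0.054,"y":-0.108,"z":0,"yaw":0},{"grip":0.09,"x":0.072,"y":-0.144,"z":0,"yaw":0},{"grip":0.09,"x":0.085,"y":-0.18,"z":0,"yaw":0}]' >/dev/null
python3 -m crank '[{"grip":0.09,"x":0,"y":0,"z":0,"yaw":0},{"grip":0.09,"x":0,"y":0,"z":0,"yaw":0},{"grip":0.09,"x":0,"y":0,"z":0,"yaw":0},{"grip":0.09,"x":0,"y":0,"z":0,"yaw":0},{"grip":0.09,"x":0,"y":0,"z":0,"yaw":0}]'
python3 - <<'E'
from h import *
c=camera_model('wrist'); im=grab_frame('wrist')[:,:,::-1]; cv2.imwrite('pics/w1.png',im)
import json;json.dump({k:np.array(v).tolist() for k,v in c.items()},open('w1.json','w'))
for n,X in [('L',(517.6,-114.2,20)),('M',(630,-116,20)),('S',(519,-212,20)),('nose',(513.8,117.5,74)),('foot',(513.8,117.5,14))]: print(n,w2px('wrist',X,c).round(1))
E
```

```text
time_s: 1.77
ee_pos: [439.0, -8.1, 227.9]
ee_rot: [180.0, 0.0, -0.1]
force: [-0.3, -0.4, -0.0]
gripper_width: 90.1
gripper_force: 0.0
L [427.8 138. ]
M [438.8   9.3]
S [527.1 136.3]
nose [171.1 141.6]
foot [195.3 142.6]
```

View pics/w1.png

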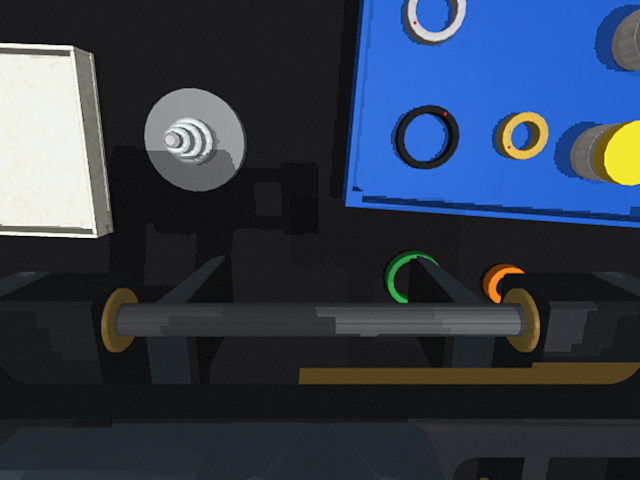

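```bash
cat >> h.py <<'E'
def blob(im,box,fn):
    u0,v0,u1,v1=box; m=np.zeros(im.shape[:2],np.uint8); h=cv2.cvtColor(im,cv2.COLOR_BGR2HSV).astype(int)
    m[v0:v1,u0:u1]=fn(h[v0:v1,u0:u1]).astype(np.uint8)
    c,_=cv2.findContours(m,cv2.RETR_EXTERNAL,cv2.CHAIN_APPROX_NONE); c=max(c,key=cv2.contourArea)
    return cv2.fitEllipse(cv2.convexHull(c))
blk=lambda h:h[...,2]<90
notblue=lambda h:(h[...,2]>90)&~((h[...,0]>95)&(h[...,0]<130)&(h[...,1]>110))
brass=lambda h:(h[...,0]<35)&(h[...,2]>100)&(h[...,1]>80)
grey=lambda h:(h[...,1]<60)&(h[...,2]>55)
def show(n,cam,im,box,fn,z,c=None):
    e=blob(im,box,fn); print(n,np.round(e[0],1),np.round(e[1],1),px2w(cam,*e[0],z,c)[:2].round(1))
E
python3 - <<'E'
from h import *
import json
w=cv2.imread('pics/w1.png');t=cv2.imread('pics/top0.png');c=json.load(open('w1.json'))
show('wL','wrist',w,(388,95,470,175),blk,20,c)
show('wS','wrist',w,(490,105,556,165),brass,20,c)
show('wfoot','wrist',w,(135,80,255,200),grey,14,c)
show('tL','top',t,(317,247,348,277),blk,20)
show('tM','top',t,(317,206,346,234),notblue,20)
show('tS','top',t,(355,248,381,273),brass,20)
show('tfoot','top',t,(222,240,270,290),grey,14)
E
```

```text
wL [426.5 136.8] [61.1 66.4] [ 518.8 -112.9]
wS [524.5 135.1] [43.1 49.5] [ 520.1 -209.3]
wfoot [194.4 139.2] [ 97.8 107. ] [517.1 118.1]
tL [332.2 261.9] [22.3 22.6] [ 517.9 -114.6]
tM [331.1 219.8] [19.9 20.4] [ 630.6 -113.9]
tS [368.2 260.6] [16.8 17.1] [ 520.  -209.9]
tfoot [244.6 264.4] [37.7 38.6] [515.5 118.5]
```

```bash
python3 -m crank '[{"grip":0.082,"x":0.02,"y":0.027,"z":0,"yaw":0},{"grip":0.082,"x":0.04,"y":0.054,"z":0,"yaw":0},{"grip":0.082,"x":0.06,"y":0.081,"z":0.01,"yaw":0},{"grip":0.082,"x":0.079,"y":0.106,"z":0.03,"yaw":0},{"grip":0.082,"x":0.079,"y":0.106,"z":0.07,"yaw":0}]' >/dev/null
python3 -m crank '[{"grip":0.082,"x":0,"y":0,"z":0.03,"yaw":0},{"grip":0.082,"x":0,"y":0,"z":0.04,"yaw":0},{"grip":0.082,"x":0,"y":0,"z":0.04,"yaw":0},{"grip":0.082,"x":0,"y":0,"z":0.04,"yaw":0},{"grip":0.082,"x":0,"y":0,"z":0.04,"yaw":0}]'
python3 - <<'E'
from h import *
c=camera_model('wrist'); im=grab_frame('wrist')[:,:,::-1]; cv2.imwrite('pics/w2.png',im)
t=grab_frame('top')[:,:,::-1];cv2.imwrite('pics/t2.png',t)
print(w2px('wrist',(518.3,-114,20),c),go(518.3,-114,22))
E
```

```text
time_s: 2.65
ee_pos: [519.9, -113.3, 120.1]
ee_rot: [179.9, -0.2, -0.0]
force: [-0.7, 0.0, 0.3]
gripper_width: 82.1
gripper_force: 0.0
[321.40060163 246.26020245] [-1.9  0.8 98.1]
```

View pics/w2.png

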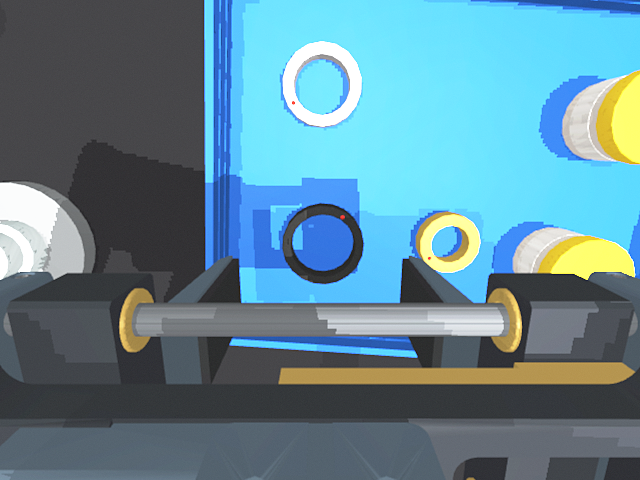

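```bash
python3 -m crank '[{"grip":0.08,"x":-0.001,"y":0,"z":0.035,"yaw":0},{"grip":0.08,"x":-0.001,"y":0,"z":0.07,"yaw":0},{"grip":0.08,"x":-0.001,"y":0,"z":0.09,"yaw":0},{"grip":0.08,"x":-0.001,"y":0,"z":0.098,"yaw":0},{"grip":0.08,"x":-0.001,"y":0,"z":0.098,"yaw":0}]' 15
python3 -m crank '[{"grip":0.055,"x":0,"y":0,"z":0,"yaw":0},{"grip":0.055,"x":0,"y":0,"z":0,"yaw":0},{"grip":0.055,"x":0,"y":0,"z":0,"yaw":0},{"grip":0.055,"x":0,"y":0,"z":0,"yaw":0},{"grip":0.055,"x":0,"y":0,"z":0,"yaw":0}]' 15
```

```text
time_s: 3.17
ee_pos: [517.7, -112.8, 20.6]
ee_rot: [180.0, 0.0, 0.0]
force: [0.6, -0.1, 1.1]
gripper_width: 79.7
gripper_force: 0.0
time_s: 3.58
ee_pos: [518.6, -113.2, 21.1]
ee_rot: [180.0, -0.2, -0.0]
force: [0.2, -0.1, 6.3]
gripper_width: 62.2
gripper_force: 15.0
```

```bash
python3 -m crank '[{"grip":0.055,"x":0,"y":0,"z":-0.03,"yaw":0},{"grip":0.055,"x":0,"y":0,"z":-0.07,"yaw":0},{"grip":0.055,"x":0,"y":-0.02,"z":-0.11,"yaw":0},{"grip":0.055,"x":0,"y":-0.06,"z":-0.12,"yaw":0},{"grip":0.055,"x":-0.001,"y":-0.1,"z":-0.12,"yaw":0}]' >/dev/null
python3 -m crank '[{"grip":0.055,"x":0,"y":-0.04,"z":0,"yaw":0},{"grip":0.055,"x":0,"y":-0.08,"z":0,"yaw":0},{"grip":0.055,"x":-0.0015,"y":-0.115,"z":0,"yaw":0},{"grip":0.055,"x":-0.0015,"y":-0.132,"z":0,"yaw":0},{"grip":0.055,"x":-0.0015,"y":-0.132,"z":0,"yaw":0}]' >/dev/null
python3 -m crank '[{"grip":0.055,"x":0,"y":0,"z":0,"yaw":0},{"grip":0.055,"x":0,"y":0,"z":0.01,"yaw":0},{"grip":0.055,"x":0,"y":0,"z":0.02,"yaw":0},{"grip":0.055,"x":0,"y":0,"z":0.02,"yaw":0},{"grip":0.055,"x":0,"y":0,"z":0.02,"yaw":0}]'
python3 - <<'E'
from h import *
c=camera_model('wrist'); im=grab_frame('wrist')[:,:,::-1]; cv2.imwrite('pics/w3.png',im[100:340,160:480])
cv2.imwrite('pics/w3b.png',cv2.resize(im[140:320,200:440],None,fx=3,fy=3))
print(w2px('wrist',(516.3,118.3,74),c),w2px('wrist',(516.3,118.3,14),c),np.mean([state()['ee_pos'] for _ in range(5)],0))
E
```

```text
time_s: 4.83
ee_pos: [514.2, 117.9, 118.7]
ee_rot: [180.0, 0.2, -0.1]
force: [0.4, 0.0, -0.3]
gripper_width: 62.2
gripper_force: 15.0
[320.14063887 264.51968191] [320.01899842 239.15801429] [514.79625655 118.14498597 119.28482143]
```

View pics/w3b.png

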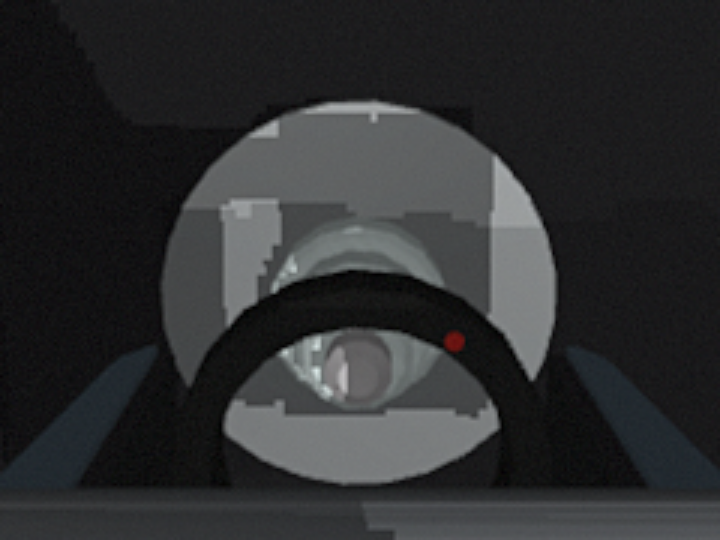

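```bash
python3 - <<'E'
from h import *
z=119.2-16.2+15
for dz in(-1,0,1): print(px2w('wrist',320,140+270/3,z+dz)[:2]-[31,0], px2w('wrist',320,140+330/3,z+dz)[:2]-[24,0])
print(px2w('wrist',200+358/3,140+368/3,74), 'foot',px2w('wrist',200+359.5/3,140+100/3,14)-[50,0,0])
print(px2w('wrist',200+182/3,265,z),px2w('wrist',200+548/3,265,z))
E
```

```text
[516.75742832 118.65491678] [514.23360314 118.66833226]
[516.98820383 118.65539806] [514.52452998 118.66872881]
[517.21897934 118.65587934] [514.81545683 118.66912536]
[517.86947628 119.05949334  74.        ] foot [516.15997989 118.66683906  14.        ]
[531.29009223 146.34281379 118.        ] [531.19316169  89.44940286 118.        ]
```

```bash
python3 -m crank '[{"grip":0.055,"x":0.0025,"y":0,"z":0,"yaw":0},{"grip":0.055,"x":0.0025,"y":0,"z":0.025,"yaw":0},{"grip":0.055,"x":0.0025,"y":0,"z":0.05,"yaw":0},{"grip":0.055,"x":0.0025,"y":0,"z":0.065,"yaw":0},{"grip":0.055,"x":0.0025,"y":0,"z":0.065,"yaw":0}]'
python3 -m crank '[{"grip":0.055,"x":0,"y":0,"z":0.004,"yaw":0},{"grip":0.055,"x":0,"y":0,"z":0.008,"yaw":0},{"grip":0.055,"x":0,"y":0,"z":0.012,"yaw":0},{"grip":0.055,"x":0,"y":0,"z":0.014,"yaw":0},{"grip":0.055,"x":0,"y":0,"z":0.014,"yaw":0}]'
```

```text
time_s: 5.3
ee_pos: [515.7, 118.4, 52.3]
ee_rot: [179.9, 0.3, -0.0]
force: [-0.4, -0.1, -1.3]
gripper_width: 62.1
gripper_force: 15.0
time_s: 5.72
ee_pos: [517.6, 119.1, 41.1]
ee_rot: [180.0, -0.0, -0.0]
force: [-0.2, 0.2, -0.9]
gripper_width: 62.1
gripper_force: 15.0
```

```bash
python3 -m crank '[{"grip":0.055,"x":0,"y":0,"z":0.004,"yaw":0},{"grip":0.055,"x":0,"y":0,"z":0.007,"yaw":0},{"grip":0.055,"x":0,"y":0,"z":0.009,"yaw":0},{"grip":0.055,"x":0,"y":0,"z":0.009,"yaw":0},{"grip":0.055,"x":0,"y":0,"z":0.009,"yaw":0}]'
python3 -m crank '[{"grip":0.07,"x":0,"y":0,"z":0,"yaw":0},{"grip":0.074,"x":0,"y":0,"z":0,"yaw":0},{"grip":0.074,"x":0,"y":0,"z":0,"yaw":0},{"grip":0.074,"x":0,"y":0,"z":0,"yaw":0},{"grip":0.074,"x":0,"y":0,"z":-0.01,"yaw":0}]'
python3 -m crank '[{"grip":0.074,"x":0,"y":0,"z":-0.03,"yaw":0},{"grip":0.074,"x":0,"y":0,"z":-0.07,"yaw":0},{"grip":0.074,"x":0,"y":0,"z":-0.1,"yaw":0},{"grip":0.074,"x":0,"y":0.03,"z":-0.12,"yaw":0},{"grip":0.074,"x":0.03,"y":0.06,"z":-0.12,"yaw":0}]'
python3 - <<'E'
from h import *
w=grab_frame('wrist')[:,:,::-1];t=grab_frame('top')[:,:,::-1];cv2.imwrite('pics/t4.png',t)
cv2.imwrite('pics/w4.png',w)
show('tM','top',t,(317,206,346,234),notblue,20)
show('tS','top',t,(355,248,381,273),brass,20)
print(state()['ee_pos'],w2px('wrist',(516.5,118.5,20)))
E
```

```text
time_s: 6.13
ee_pos: [517.6, 119.1, 31.8]
ee_rot: [180.0, 0.0, -0.0]
force: [-1.1, -1.6, -0.7]
gripper_width: 62.2
gripper_force: 15.0
time_s: 6.55
ee_pos: [516.3, 118.8, 40.9]
ee_rot: [180.0, 0.2, -0.0]
force: [-1.0, -0.3, -0.5]
gripper_width: 73.8
gripper_force: 0.0
time_s: 6.97
ee_pos: [545.7, 60.4, 168.1]
ee_rot: [-179.9, -0.3, 0.2]
force: [0.2, 0.2, -0.0]
gripper_width: 73.8
gripper_force: 0.0
tM [331.1 219.8] [19.9 20.4] [ 630.6 -113.9]
tS [368.2 260.6] [16.8 17.1] [ 520.  -209.9]
[550.96038045  56.65638354 164.65123162] [251.25195215 269.50421398]
```

View pics/w4.png

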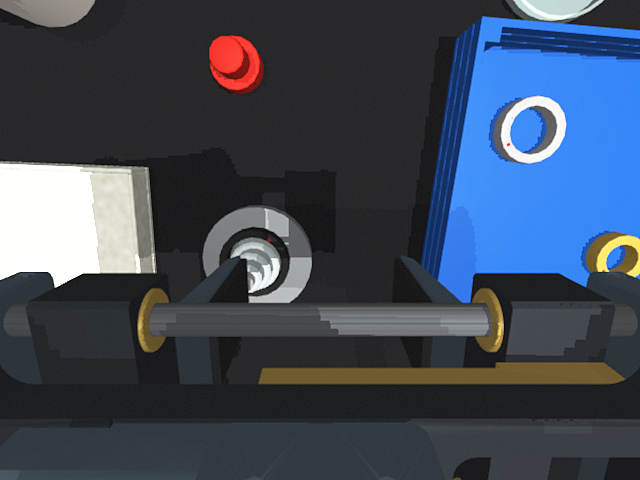

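```bash
python3 -m crank '[{"grip":0.074,"x":0.018,"y":0.036,"z":0,"yaw":0},{"grip":0.074,"x":0.036,"y":0.072,"z":0,"yaw":0},{"grip":0.074,"x":0.054,"y":0.108,"z":0,"yaw":0},{"grip":0.074,"x":0.072,"y":0.144,"z":0,"yaw":0},{"grip":0.074,"x":0.084,"y":0.173,"z":0.01,"yaw":0}]' >/dev/null
python3 -m crank '[{"grip":0.074,"x":0,"y":0,"z":0.03,"yaw":0},{"grip":0.074,"x":0,"y":0,"z":0.04,"yaw":0},{"grip":0.074,"x":0,"y":0,"z":0.04,"yaw":0},{"grip":0.074,"x":0,"y":0,"z":0.04,"yaw":0},{"grip":0.074,"x":0,"y":0,"z":0.04,"yaw":0}]'
python3 - <<'E'
from h import *
p=np.mean([state()['ee_pos'] for _ in range(5)],0);c=camera_model('wrist')
w=grab_frame('wrist')[:,:,::-1];cv2.imwrite('pics/w5.png',w)
u,v=w2px('wrist',(631.5,-114,20),c).astype(int);print(p,u,v)
show('wM','wrist',w,(u-48,v-60,u+48,v+45),notblue,20,c)
E
```

```text
time_s: 7.9
ee_pos: [631.4, -112.3, 113.3]
ee_rot: [180.0, -0.1, 0.1]
force: [0.4, -0.5, -0.1]
gripper_width: 74.0
gripper_force: 0.0
[ 631.35622249 -112.33716117  113.31996013] 322 246
wM [323. 244.] [72.4 73. ] [ 633.1 -114. ]
```

```bash
python3 -m crank '[{"grip":0.074,"x":0.001,"y":0.001,"z":0.035,"yaw":0},{"grip":0.074,"x":0.001,"y":0.001,"z":0.07,"yaw":0},{"grip":0.074,"x":0.001,"y":0.001,"z":0.085,"yaw":0},{"grip":0.074,"x":0.001,"y":0.001,"z":0.091,"yaw":0},{"grip":0.074,"x":0.001,"y":0.001,"z":0.091,"yaw":0}]'
python3 -m crank '[{"grip":0.047,"x":0,"y":0,"z":0,"yaw":0},{"grip":0.047,"x":0,"y":0,"z":0,"yaw":0},{"grip":0.047,"x":0,"y":0,"z":0,"yaw":0},{"grip":0.047,"x":0,"y":0,"z":0,"yaw":0},{"grip":0.047,"x":0,"y":0,"z":0,"yaw":0}]' 15
python3 -m crank '[{"grip":0.047,"x":0,"y":0,"z":-0.03,"yaw":0},{"grip":0.047,"x":0,"y":0,"z":-0.07,"yaw":0},{"grip":0.047,"x":-0.015,"y":-0.03,"z":-0.098,"yaw":0},{"grip":0.047,"x":-0.03,"y":-0.065,"z":-0.098,"yaw":0},{"grip":0.047,"x":-0.048,"y":-0.1,"z":-0.098,"yaw":0}]'
```

```text
time_s: 8.37
ee_pos: [631.9, -113.7, 21.2]
ee_rot: [-180.0, 0.0, 0.0]
force: [0.0, 0.5, 0.6]
gripper_width: 73.7
gripper_force: 0.0
time_s: 8.78
ee_pos: [632.9, -114.6, 22.4]
ee_rot: [180.0, -0.2, -0.0]
force: [0.1, 1.1, 4.4]
gripper_width: 53.6
gripper_force: 15.0
time_s: 9.2
ee_pos: [585.1, -13.9, 121.3]
ee_rot: [-180.0, -0.3, -0.1]
force: [-0.4, 0.8, -1.3]
gripper_width: 53.1
gripper_force: 15.0
```

```bash
python3 -m crank '[{"grip":0.047,"x":-0.018,"y":-0.036,"z":0,"yaw":0},{"grip":0.047,"x":-0.036,"y":-0.072,"z":0,"yaw":0},{"grip":0.047,"x":-0.054,"y":-0.108,"z":0,"yaw":0},{"grip":0.047,"x":-0.067,"y":-0.133,"z":0,"yaw":0},{"grip":0.047,"x":-0.067,"y":-0.133,"z":0,"yaw":0}]' >/dev/null
python3 -m crank '[{"grip":0.047,"x":0,"y":0,"z":0,"yaw":0},{"grip":0.047,"x":0,"y":0,"z":0,"yaw":0},{"grip":0.047,"x":0,"y":0,"z":0,"yaw":0},{"grip":0.047,"x":0,"y":0,"z":0,"yaw":0},{"grip":0.047,"x":0,"y":0,"z":0,"yaw":0}]'
python3 - <<'E'
from h import *
print(state()['ee_pos'])
w=grab_frame('wrist')[:,:,::-1];cv2.imwrite('pics/w6.png',cv2.resize(w[140:320,200:440],None,fx=3,fy=3))
E
```

```text
time_s: 10.03
ee_pos: [517.5, 117.6, 118.8]
ee_rot: [180.0, 0.0, -0.1]
force: [0.2, 0.3, -1.7]
gripper_width: 52.9
gripper_force: 15.0
[517.48044186 117.63630576 118.8022216 ]
```

View pics/w6.png

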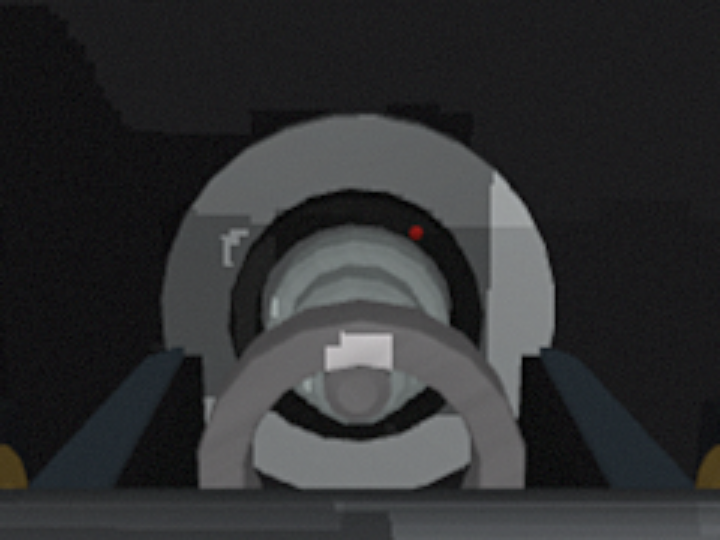

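```bash
python3 - <<'E'
from h import *
zt=state()['ee_pos'][2]; print(state()['gripper_width'])
zb=zt-16.5
print('ring', px2w('wrist',320,140+302/3,zb)[:2]-[27,0], px2w('wrist',320,140+366/3,zb+15)[:2]-[19,0], px2w('wrist',200+361.5/3,285,zb+15)[1])
print('nose',px2w('wrist',200+357/3,140+390/3,74), 'foot',px2w('wrist',200+358.5/3,140+113/3,14)-[50,0,0])
E
```

```text
52.906258007190324
ring [514.5804108  118.28167318] [516.22565089 118.29936005] 118.07917495602346
nose [516.07147024 118.90083798  74.        ] foot [515.80480893 118.56009267  14.        ]
```

```bash
python3 -m crank '[{"grip":0.047,"x":0.0005,"y":-0.0005,"z":0.03,"yaw":0},{"grip":0.047,"x":0.0005,"y":-0.0005,"z":0.053,"yaw":0},{"grip":0.047,"x":0.0005,"y":-0.0005,"z":0.057,"yaw":0},{"grip":0.047,"x":0.0005,"y":-0.0005,"z":0.061,"yaw":0},{"grip":0.047,"x":0.0005,"y":-0.0005,"z":0.065,"yaw":0}]'
python3 -m crank '[{"grip":0.047,"x":0,"y":0,"z":0.003,"yaw":0},{"grip":0.047,"x":0,"y":0,"z":0.006,"yaw":0},{"grip":0.047,"x":0,"y":0,"z":0.0065,"yaw":0},{"grip":0.047,"x":0,"y":0,"z":0.0065,"yaw":0},{"grip":0.047,"x":0,"y":0,"z":0.0065,"yaw":0}]'
```

```text
time_s: 10.5
ee_pos: [518.3, 119.0, 54.3]
ee_rot: [-180.0, -0.1, -0.0]
force: [-0.1, -0.5, -1.1]
gripper_width: 53.1
gripper_force: 15.0
time_s: 10.92
ee_pos: [517.7, 119.2, 47.8]
ee_rot: [-180.0, -0.0, -0.0]
force: [0.5, 0.4, -1.3]
gripper_width: 53.2
gripper_force: 15.0
```

```bash
python3 -m crank '[{"grip":0.06,"x":0,"y":0,"z":0,"yaw":0},{"grip":0.068,"x":0,"y":0,"z":0,"yaw":0},{"grip":0.068,"x":0,"y":0,"z":0,"yaw":0},{"grip":0.068,"x":0,"y":0,"z":-0.01,"yaw":0},{"grip":0.068,"x":0,"y":0,"z":-0.04,"yaw":0}]'>/dev/null
python3 -m crank '[{"grip":0.068,"x":0,"y":0,"z":-0.03,"yaw":0},{"grip":0.068,"x":0,"y":0.03,"z":-0.055,"yaw":0},{"grip":0.068,"x":0,"y":0.07,"z":-0.055,"yaw":0},{"grip":0.068,"x":0.001,"y":0.11,"z":-0.055,"yaw":0},{"grip":0.068,"x":0.003,"y":0.15,"z":-0.055,"yaw":0}]'>/dev/null
python3 -m crank '[{"grip":0.068,"x":0,"y":0.04,"z":0,"yaw":0},{"grip":0.068,"x":0,"y":0.08,"z":0,"yaw":0},{"grip":0.068,"x":0,"y":0.12,"z":0,"yaw":0},{"grip":0.068,"x":0,"y":0.16,"z":0.01,"yaw":0},{"grip":0.068,"x":0,"y":0.178,"z":0.025,"yaw":0}]'>/dev/null
python3 -m crank '[{"grip":0.068,"x":0,"y":0,"z":0,"yaw":0},{"grip":0.068,"x":0,"y":0,"z":0,"yaw":0},{"grip":0.068,"x":0,"y":0,"z":0,"yaw":0},{"grip":0.068,"x":0,"y":0,"z":0,"yaw":0},{"grip":0.068,"x":0,"y":0,"z":0,"yaw":0}]'
python3 - <<'E'
from h import *
p=state()['ee_pos'];c=camera_model('wrist')
w=grab_frame('wrist')[:,:,::-1];cv2.imwrite('pics/w7.png',w);t=grab_frame('top')[:,:,::-1];cv2.imwrite('pics/t7.png',t)
u,v=w2px('wrist',(520.5,-210,20),c).astype(int);print(p,u,v)
show('wS','wrist',w,(u-42,v-42,u+42,v+34),brass,20,c)
show('tS','top',t,(355,248,381,273),brass,20)
E
```

```text
time_s: 12.58
ee_pos: [520.9, -207.7, 118.4]
ee_rot: [180.0, -0.1, 0.1]
force: [0.0, 0.3, 0.3]
gripper_width: 67.8
gripper_force: 0.0
[ 520.93728136 -207.71815561  118.37878608] 323 245
wS [324.1 243.5] [59.9 60.4] [ 521.7 -210.2]Traceback (most recent call last):
  File "<stdin>", line 6, in <module>
  File "h.py", line 23, in show
    e=blob(im,box,fn); print(n,np.round(e[0],1),np.round(e[1],1),px2w(cam,*e[0],z,c)[:2].round(1))
  File "h.py", line 17, in blob
    return cv2.fitEllipse(cv2.convexHull(c))
           ~~~~~~~~~~~~~~^^^^^^^^^^^^^^^^^^^
cv2.error: OpenCV(4.12.0) /io/opencv/modules/imgproc/src/shapedescr.cpp:361: error: (-201:Incorrect size of input array) There should be at least 5 points to fit the ellipse in function 'fitEllipseNoDirect'
```

```bash
python3 -m crank '[{"grip":0.062,"x":0.0005,"y":0.002,"z":0.035,"yaw":0},{"grip":0.062,"x":0.0005,"y":0.002,"z":0.07,"yaw":0},{"grip":0.062,"x":0.0005,"y":0.002,"z":0.09,"yaw":0},{"grip":0.062,"x":0.0005,"y":0.002,"z":0.0965,"yaw":0},{"grip":0.062,"x":0.0005,"y":0.002,"z":0.0965,"yaw":0}]'
python3 -m crank '[{"grip":0.04,"x":0,"y":0,"z":0,"yaw":0},{"grip":0.04,"x":0,"y":0,"z":0,"yaw":0},{"grip":0.04,"x":0,"y":0,"z":0,"yaw":0},{"grip":0.04,"x":0,"y":0,"z":0,"yaw":0},{"grip":0.04,"x":0,"y":0,"z":0,"yaw":0}]' 15
python3 -m crank '[{"grip":0.04,"x":0,"y":0,"z":-0.03,"yaw":0},{"grip":0.04,"x":0,"y":0,"z":-0.07,"yaw":0},{"grip":0.04,"x":0,"y":-0.03,"z":-0.098,"yaw":0},{"grip":0.04,"x":0,"y":-0.07,"z":-0.098,"yaw":0},{"grip":0.04,"x":-0.002,"y":-0.11,"z":-0.098,"yaw":0}]'
python3 -m crank '[{"grip":0.04,"x":0,"y":-0.04,"z":0,"yaw":0},{"grip":0.04,"x":0,"y":-0.08,"z":0,"yaw":0},{"grip":0.04,"x":0,"y":-0.12,"z":0,"yaw":0},{"grip":0.04,"x":-0.001,"y":-0.16,"z":0,"yaw":0},{"grip":0.04,"x":-0.002,"y":-0.2,"z":0,"yaw":0}]'
```

```text
time_s: 13.1
ee_pos: [520.2, -210.0, 20.7]
ee_rot: [-179.9, 0.1, 0.0]
force: [0.3, -0.6, -0.3]
gripper_width: 61.9
gripper_force: 0.0
time_s: 13.52
ee_pos: [521.5, -210.9, 21.7]
ee_rot: [180.0, -0.1, -0.0]
force: [0.4, 0.8, 2.8]
gripper_width: 44.5
gripper_force: 15.0
time_s: 13.93
ee_pos: [520.4, -100.7, 121.1]
ee_rot: [179.9, -0.3, -0.2]
force: [1.2, 0.6, -2.9]
gripper_width: 44.7
gripper_force: 15.0
time_s: 14.35
ee_pos: [516.3, 100.8, 118.8]
ee_rot: [180.0, 0.0, -0.0]
force: [-0.9, -0.8, -2.2]
gripper_width: 44.8
gripper_force: 15.0
```

```bash
python3 -m crank '[{"grip":0.04,"x":0,"y":-0.019,"z":0,"yaw":0},{"grip":0.04,"x":0,"y":-0.019,"z":0,"yaw":0},{"grip":0.04,"x":0,"y":-0.019,"z":0,"yaw":0},{"grip":0.04,"x":0,"y":-0.019,"z":0,"yaw":0},{"grip":0.04,"x":0,"y":-0.019,"z":0,"yaw":0}]'
python3 - <<'E'
from h import *
w=grab_frame('wrist')[:,:,::-1];cv2.imwrite('pics/w8.png',cv2.resize(w[140:320,200:440],None,fx=3,fy=3))
E
```

```text
time_s: 14.77
ee_pos: [516.8, 116.9, 118.8]
ee_rot: [180.0, 0.0, -0.1]
force: [0.1, -0.5, -1.3]
gripper_width: 44.6
gripper_force: 15.0
```

View pics/w8.png

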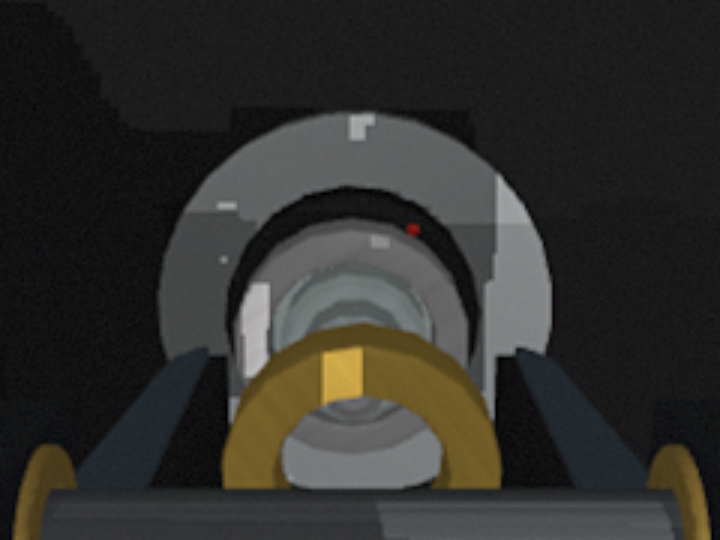

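```bash
python3 - <<'E'
from h import *
zb=state()['ee_pos'][2]-16.3;print(state()['ee_pos'])
print('ring', px2w('wrist',320,140+325/3,zb)[:2]-[23,0], px2w('wrist',320,140+398/3,zb+15)[:2]-[14,0])
print('foot',px2w('wrist',200+355/3,140+112/3,14)-[50,0,0],'L',px2w('wrist',318,140+187/3,29)-[31,0,0],'M',px2w('wrist',318,140+220/3,45)-[27,0,0])
E
```

```text
[516.92281973 116.8296262  118.81995981]
ring [514.179035   117.33541517] [515.58785748 117.36094014]
foot [515.56337772 118.42318312  14.        ] L [518.54513122 118.64578359  29.        ] M [517.67469078 118.58703589  45.        ]
```

```bash
python3 -m crank '[{"grip":0.04,"x":0.001,"y":-0.0016,"z":0.015,"yaw":0},{"grip":0.04,"x":0.001,"y":-0.0016,"z":0.032,"yaw":0},{"grip":0.04,"x":0.001,"y":-0.0016,"z":0.038,"yaw":0},{"grip":0.04,"x":0.001,"y":-0.0016,"z":0.043,"yaw":0},{"grip":0.04,"x":0.001,"y":-0.0016,"z":0.047,"yaw":0}]'
python3 -m crank '[{"grip":0.04,"x":0,"y":0,"z":0.003,"yaw":0},{"grip":0.04,"x":0,"y":0,"z":0.006,"yaw":0},{"grip":0.04,"x":0,"y":0,"z":0.009,"yaw":0},{"grip":0.04,"x":0,"y":0,"z":0.0095,"yaw":0},{"grip":0.04,"x":0,"y":0,"z":0.0095,"yaw":0}]'
```

```text
time_s: 15.23
ee_pos: [518.2, 119.1, 71.7]
ee_rot: [180.0, 0.0, -0.1]
force: [-0.2, -0.6, -1.8]
gripper_width: 44.8
gripper_force: 15.0
time_s: 15.65
ee_pos: [518.3, 119.8, 62.7]
ee_rot: [180.0, -0.0, -0.0]
force: [0.4, -0.0, -1.3]
gripper_width: 44.5
gripper_force: 15.0
```

```bash
python3 -m crank '[{"grip":0.055,"x":0,"y":0,"z":0,"yaw":0},{"grip":0.062,"x":0,"y":0,"z":0,"yaw":0},{"grip":0.062,"x":0,"y":0,"z":0,"yaw":0},{"grip":0.062,"x":0,"y":0,"z":-0.01,"yaw":0},{"grip":0.062,"x":0,"y":0,"z":-0.04,"yaw":0}]'>/dev/null
python3 -m crank '[{"grip":0.062,"x":0,"y":0,"z":-0.03,"yaw":0},{"grip":0.062,"x":0.03,"y":0,"z":-0.04,"yaw":0},{"grip":0.062,"x":0.07,"y":0,"z":-0.04,"yaw":0},{"grip":0.062,"x":0.11,"y":0,"z":-0.04,"yaw":0},{"grip":0.062,"x":0.14,"y":0,"z":-0.04,"yaw":0}]'>/dev/null
python3 -m crank '[{"grip":0.062,"x":0.015,"y":-0.005,"z":0,"yaw":0},{"grip":0.062,"x":0.015,"y":-0.005,"z":0,"yaw":0},{"grip":0.062,"x":0.015,"y":-0.005,"z":0,"yaw":0},{"grip":0.062,"x":0.015,"y":-0.005,"z":0,"yaw":0},{"grip":0.062,"x":0.015,"y":-0.005,"z":0,"yaw":0}]'
python3 - <<'E'
from h import *
print(state()['ee_pos'],w2px('wrist',(675,123,47)),w2px('wrist',(675,123,21)));c=camera_model('wrist')
w=grab_frame('wrist')[:,:,::-1];t=grab_frame('top')[:,:,::-1]
a=cv2.resize(w[100:320,200:440],None,fx=1.7,fy=1.7);b=cv2.resize(t[185:300,200:300],None,fx=3.2,fy=3.2)
h=max(a.shape[0],b.shape[0]);o=np.zeros((h,a.shape[1]+b.shape[1],3),np.uint8);o[:a.shape[0],:a.shape[1]]=a;o[:b.shape[0],a.shape[1]:]=b;print(o.shape)
cv2.imwrite('pics/c9.png',o)
red=lambda h:((h[...,0]<8)|(h[...,0]>172))&(h[...,1]>150)&(h[...,2]>60)
show('skirt?','wrist',w,(200,100,440,300),red,21,c)
show('topcap','top',t,(225,185,260,220),red,21)
np.save('w9.npy',w)
E
```

```text
time_s: 16.9
ee_pos: [671.8, 124.6, 142.9]
ee_rot: [180.0, 0.0, 0.0]
force: [0.2, -0.6, 0.7]
gripper_width: 61.8
gripper_force: 0.0
[671.75895416 124.60361636 142.8787437 ] [322.85966144 240.83453119] [322.58756951 232.62796878]
(374, 728, 3)
skirt? [315.  223.7] [49.  51.2] [682.4 129.1]
topcap [243.6 206.7] [7.  7.4] [670.3 120.7]
```

View pics/c9.png

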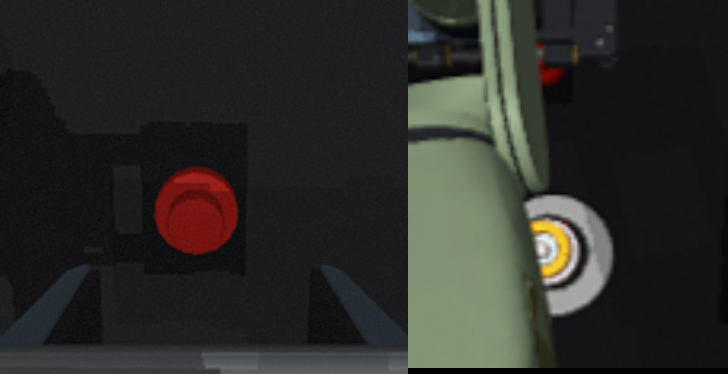

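```bash
python3 - <<'E'
from h import *
print(px2w('wrist',314.9,100+219/1.7,47),px2w('wrist',315,223.7,5),px2w('top',239.8,201.5,47))
E
```

```text
[684.36322287 128.85834011  47.        ] [679.31176401 129.35355999   5.        ] [679.12754071 126.37604487  47.        ]
```

```bash
python3 - <<'E'
from h import *
print(px2w('wrist',315,198.2,0)[0]-20,px2w('wrist',315,249.4,21)[0]+20,px2w('wrist',315,240,47)[0]+13)
for x in (677,680,683): print(x,w2px('wrist',(x-20,129,21)),w2px('wrist',(x+20,129,0)))
E
```

```text
680.2509758104034 681.3082072813431 688.9619104171967
677 [315.26438357 254.46538471] [315.42687917 202.02768948]
680 [315.25307445 250.94210002] [315.41636589 198.49631019]
683 [315.24170697 247.400634  ] [315.40580025 194.94734129]
```

```bash
python3 -m crank '[{"grip":0.055,"x":0.008,"y":-0.004,"z":0.03,"yaw":0},{"grip":0.055,"x":0.008,"y":-0.004,"z":0.06,"yaw":0},{"grip":0.055,"x":0.008,"y":-0.004,"z":0.09,"yaw":0},{"grip":0.055,"x":0.008,"y":-0.004,"z":0.102,"yaw":0},{"grip":0.055,"x":0.008,"y":-0.004,"z":0.102,"yaw":0}]'
python3 -m crank '[{"grip":0.02,"x":0,"y":0,"z":0,"yaw":0},{"grip":0.02,"x":0,"y":0,"z":0,"yaw":0},{"grip":0.02,"x":0,"y":0,"z":0,"yaw":0},{"grip":0.02,"x":0,"y":0,"z":0,"yaw":0},{"grip":0.02,"x":0,"y":0,"z":0,"yaw":0}]' 15
python3 -m crank '[{"grip":0.02,"x":0,"y":0,"z":0,"yaw":0},{"grip":0.02,"x":0,"y":0,"z":-0.03,"yaw":0},{"grip":0.02,"x":0,"y":0,"z":-0.07,"yaw":0},{"grip":0.02,"x":0,"y":0,"z":-0.1,"yaw":0},{"grip":0.02,"x":-0.02,"y":0.003,"z":-0.1,"yaw":0}]'
python3 -m crank '[{"grip":0.02,"x":-0.035,"y":0.004,"z":0,"yaw":0},{"grip":0.02,"x":-0.07,"y":0.008,"z":0,"yaw":0},{"grip":0.02,"x":-0.11,"y":0.008,"z":0,"yaw":0},{"grip":0.02,"x":-0.143,"y":0.008,"z":0,"yaw":0},{"grip":0.02,"x":-0.143,"y":0.008,"z":0,"yaw":0}]'
python3 -m crank '[{"grip":0.02,"x":0,"y":0,"z":0,"yaw":0},{"grip":0.02,"x":0,"y":0,"z":0,"yaw":0},{"grip":0.02,"x":0,"y":0,"z":0,"yaw":0},{"grip":0.02,"x":0,"y":0,"z":0,"yaw":0},{"grip":0.02,"x":0,"y":0,"z":0,"yaw":0}]'
python3 - <<'E'
from h import *
w=grab_frame('wrist')[:,:,::-1];t=grab_frame('top')[:,:,::-1];cv2.imwrite('pics/t10.png',t)
cv2.imwrite('pics/w10.png',cv2.resize(w[140:320,200:440],None,fx=3,fy=3))
E
```

```text
time_s: 17.42
ee_pos: [678.2, 128.2, 37.1]
ee_rot: [179.9, 0.4, -0.0]
force: [-0.3, -1.0, 0.8]
gripper_width: 55.4
gripper_force: 0.0
time_s: 17.83
ee_pos: [681.8, 128.8, 42.0]
ee_rot: [-180.0, -0.1, -0.0]
force: [-0.1, -0.9, 4.0]
gripper_width: 25.1
gripper_force: 15.0
time_s: 18.25
ee_pos: [667.9, 126.8, 148.2]
ee_rot: [-179.8, -1.0, -0.0]
force: [1.4, 0.4, -0.1]
gripper_width: 25.6
gripper_force: 15.0
time_s: 18.67
ee_pos: [509.9, 117.0, 139.8]
ee_rot: [179.9, 0.5, 0.0]
force: [-0.7, -0.8, -0.3]
gripper_width: 25.3
gripper_force: 15.0
time_s: 19.08
ee_pos: [519.0, 117.7, 140.2]
ee_rot: [180.0, -0.0, -0.0]
force: [0.4, -0.8, -1.9]
gripper_width: 25.2
gripper_force: 15.0
```

View pics/w10.png

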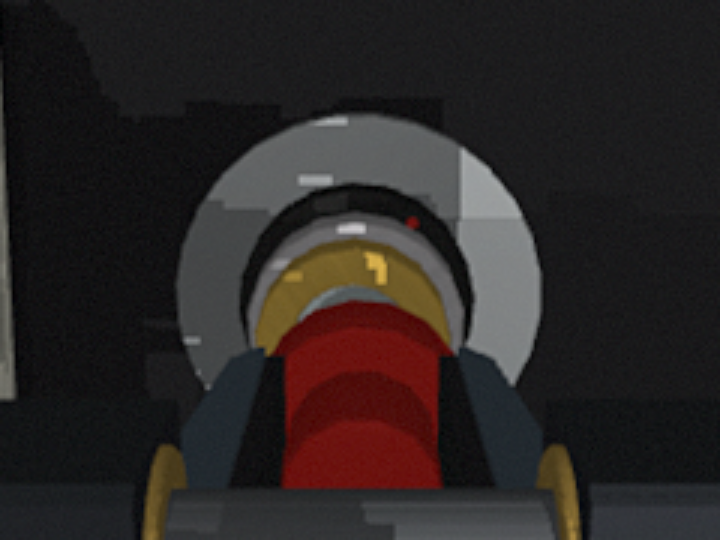

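```bash
python3 - <<'E'
from h import *
zb=state()['ee_pos'][2]-40.8;print(state()['ee_pos'])
for d in(-1,0,1):print('cap', px2w('wrist',320.5,140+302/3,zb+d)[:2]-[20,0])
print('skirt top near knob',px2w('wrist',320.5,140+372/3,zb+21)[0]-13)
print('foot',px2w('wrist',319.8,140+113/3,14)-[50,0,0])
print('Sbot',px2w('wrist',318,140+238/3,46)[0]-23,'Mbot',px2w('wrist',318,140+212/3,30)[0]-27)
E
```

```text
[518.57725658 117.71397377 140.14223021]
cap [516.16565559 117.94413944]
cap [516.42704211 117.94606117]
cap [516.68842863 117.9479829 ]
skirt top near knob 516.3547496871546
foot [515.28709336 118.34073222  14.        ]
Sbot 515.3027339090107 Mbot 514.8235831224473
```

```bash
python3 -m crank '[{"grip":0.02,"x":-0.0008,"y":-0.0004,"z":0.01,"yaw":0},{"grip":0.02,"x":-0.0008,"y":-0.0004,"z":0.02,"yaw":0},{"grip":0.02,"x":-0.0008,"y":-0.0004,"z":0.025,"yaw":0},{"grip":0.02,"x":-0.0008,"y":-0.0004,"z":0.028,"yaw":0},{"grip":0.02,"x":-0.0008,"y":-0.0004,"z":0.031,"yaw":0}]'
python3 -m crank '[{"grip":0.02,"x":0,"y":0,"z":0.002,"yaw":0},{"grip":0.02,"x":0,"y":0,"z":0.004,"yaw":0},{"grip":0.02,"x":0,"y":0,"z":0.006,"yaw":0},{"grip":0.02,"x":0,"y":0,"z":0.0065,"yaw":0},{"grip":0.02,"x":0,"y":0,"z":0.0065,"yaw":0}]'
```

```text
time_s: 19.6
ee_pos: [516.9, 118.0, 108.6]
ee_rot: [180.0, 0.1, -0.0]
force: [0.1, 0.3, -0.5]
gripper_width: 25.7
gripper_force: 15.0
time_s: 20.02
ee_pos: [517.7, 118.2, 103.8]
ee_rot: [-180.0, -0.1, -0.0]
force: [-1.3, -0.4, 4.6]
gripper_width: 25.3
gripper_force: 15.0
```

```bash
python3 -m crank '[{"grip":0.035,"x":0,"y":0,"z":0,"yaw":0},{"grip":0.05,"x":0,"y":0,"z":0,"yaw":0},{"grip":0.05,"x":0,"y":0,"z":0,"yaw":0},{"grip":0.05,"x":0,"y":0,"z":-0.015,"yaw":0},{"grip":0.06,"x":0,"y":0,"z":-0.05,"yaw":0}]'>/dev/null
python3 -m crank '[{"grip":0.082,"x":0,"y":0.03,"z":-0.02,"yaw":0},{"grip":0.082,"x":0,"y":0.07,"z":-0.02,"yaw":0},{"grip":0.082,"x":0,"y":0.11,"z":-0.02,"yaw":0},{"grip":0.082,"x":0,"y":0.15,"z":-0.02,"yaw":0},{"grip":0.082,"x":0,"y":0.19,"z":-0.02,"yaw":0}]'>/dev/null
python3 -m crank '[{"grip":0.082,"x":0,"y":0.04,"z":0,"yaw":0},{"grip":0.082,"x":0,"y":0.08,"z":0,"yaw":0},{"grip":0.082,"x":0,"y":0.12,"z":0,"yaw":0},{"grip":0.082,"x":0,"y":0.16,"z":0,"yaw":0},{"grip":0.082,"x":-0.005,"y":0.2,"z":0,"yaw":0}]'>/dev/null
python3 -m crank '[{"grip":0.082,"x":-0.005,"y":0.02,"z":0.01,"yaw":0},{"grip":0.082,"x":-0.01,"y":0.02,"z":0.03,"yaw":0},{"grip":0.082,"x":-0.01,"y":0.02,"z":0.03,"yaw":0},{"grip":0.082,"x":-0.01,"y":0.02,"z":0.03,"yaw":0},{"grip":0.082,"x":-0.01,"y":0.02,"z":0.03,"yaw":0}]'
python3 - <<'E'
from h import *
w=grab_frame('wrist')[:,:,::-1];t=grab_frame('top')[:,:,::-1];s=grab_frame('side')[:,:,::-1]
cv2.imwrite('pics/t11.png',t);cv2.imwrite('pics/w11.png',w);cv2.imwrite('pics/s11.png',s)
a=cv2.resize(w[60:340,100:560],(400,243));b=cv2.resize(t[180:310,130:350],(400,236));d=cv2.resize(s[140:240,240:400],(400,250))
o=np.zeros((500,800,3),np.uint8);o[:243,:400]=a;o[250:486,:400]=b;o[:250,400:]=d
cv2.imwrite('pics/c11.png',o)
yel=lambda h:(h[...,0]>22)&(h[...,0]<38)&(h[...,1]>120)&(h[...,2]>120)
c=camera_model('wrist')
for n,X in(('J1',(607,-314,55)),('J2',(502,-293,55))):print(n,w2px('wrist',X,c))
u,v=w2px('wrist',(502,-293,55),c).astype(int)
show('wJ2','wrist',w,(u-70,v-70,u+70,v+60),yel,55,c)
E
```

```text
time_s: 21.68
ee_pos: [502.7, -291.5, 143.5]
ee_rot: [180.0, -0.0, 0.0]
force: [0.3, 0.5, 0.2]
gripper_width: 81.7
gripper_force: 0.0
J1 [355.89268818  92.9612334 ]
J2 [322.8108547 249.4016485]
wJ2 [323.1 244.3] [78.3 78.5] [ 505.8 -293.2]
```

View pics/c11.png

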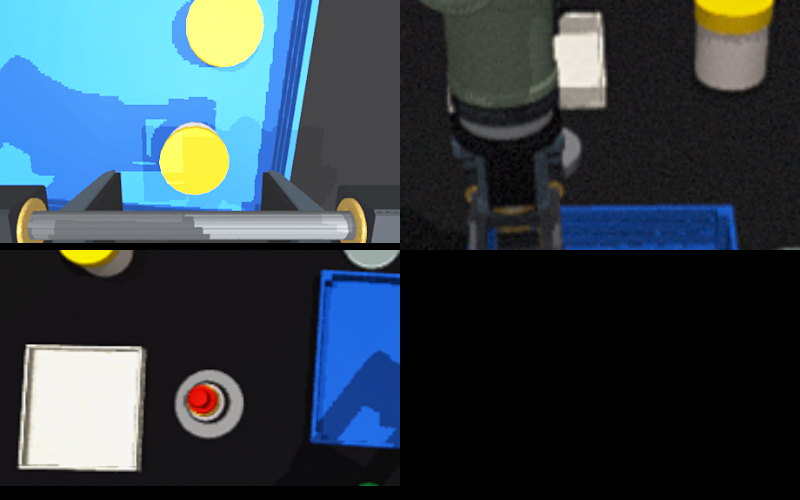

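```bash
python3 -m crank '[{"grip":0.082,"x":0.002,"y":0.0015,"z":0.03,"yaw":0},{"grip":0.082,"x":0.002,"y":0.0015,"z":0.06,"yaw":0},{"grip":0.082,"x":0.002,"y":0.0015,"z":0.08,"yaw":0},{"grip":0.082,"x":0.002,"y":0.0015,"z":0.0915,"yaw":0},{"grip":0.082,"x":0.002,"y":0.0015,"z":0.0915,"yaw":0}]'
python3 -m crank '[{"grip":0.05,"x":0,"y":0,"z":0,"yaw":0},{"grip":0.05,"x":0,"y":0,"z":0,"yaw":0},{"grip":0.05,"x":0,"y":0,"z":0,"yaw":0},{"grip":0.05,"x":0,"y":0,"z":0,"yaw":0},{"grip":0.05,"x":0,"y":0,"z":0,"yaw":0}]' 25
python3 -m crank '[{"grip":0.05,"x":0,"y":0,"z":-0.02,"yaw":0},{"grip":0.05,"x":0,"y":0,"z":-0.05,"yaw":0},{"grip":0.05,"x":0,"y":0,"z":-0.085,"yaw":0},{"grip":0.05,"x":0,"y":-0.01,"z":-0.12,"yaw":0},{"grip":0.05,"x":-0.005,"y":-0.04,"z":-0.14,"yaw":0}]'
```

```text
time_s: 22.25
ee_pos: [503.1, -291.9, 49.4]
ee_rot: [-179.9, 0.2, 0.1]
force: [0.7, 0.8, 0.1]
gripper_width: 82.1
gripper_force: 0.0
time_s: 22.67
ee_pos: [504.9, -293.8, 52.8]
ee_rot: [179.9, -0.1, -0.0]
force: [0.1, -0.3, 3.5]
gripper_width: 57.5
gripper_force: 25.0
time_s: 23.08
ee_pos: [501.5, -256.7, 195.6]
ee_rot: [179.7, -0.4, -0.2]
force: [0.9, -0.2, -0.7]
gripper_width: 57.5
gripper_force: 25.0
```

```bash
python3 -m crank '[{"grip":0.05,"x":0,"y":-0.04,"z":0,"yaw":0},{"grip":0.05,"x":0,"y":-0.08,"z":0,"yaw":0},{"grip":0.05,"x":0,"y":-0.12,"z":0,"yaw":0},{"grip":0.05,"x":0,"y":-0.16,"z":0,"yaw":0},{"grip":0.05,"x":0,"y":-0.2,"z":0,"yaw":0}]' >/dev/null
python3 -m crank '[{"grip":0.05,"x":0,"y":-0.04,"z":0,"yaw":0},{"grip":0.05,"x":0,"y":-0.08,"z":0,"yaw":0},{"grip":0.05,"x":0,"y":-0.12,"z":0,"yaw":0},{"grip":0.05,"x":-0.01,"y":-0.155,"z":0,"yaw":0},{"grip":0.05,"x":-0.02,"y":-0.19,"z":0,"yaw":0}]' >/dev/null
python3 -m crank '[{"grip":0.05,"x":-0.01,"y":-0.03,"z":0,"yaw":0},{"grip":0.05,"x":-0.01,"y":-0.07,"z":0,"yaw":0},{"grip":0.05,"x":-0.01,"y":-0.11,"z":0,"yaw":0},{"grip":0.05,"x":-0.01,"y":-0.145,"z":0,"yaw":0},{"grip":0.05,"x":-0.01,"y":-0.161,"z":0.01,"yaw":0}]' 
python3 -m crank '[{"grip":0.05,"x":0,"y":0,"z":0.03,"yaw":0},{"grip":0.05,"x":0,"y":0,"z":0.06,"yaw":0},{"grip":0.05,"x":0,"y":0,"z":0.08,"yaw":0},{"grip":0.05,"x":0,"y":0,"z":0.1,"yaw":0},{"grip":0.05,"x":0,"y":0,"z":0.1,"yaw":0}]'
python3 - <<'E'
from h import *
w=grab_frame('wrist')[:,:,::-1]
cv2.imwrite('pics/w12.png',w)
print(state()['ee_pos'])
for X in((601.5,384.7,30),(596.3,208.3,30)):print(w2px('wrist',X))
E
```

```text
time_s: 24.33
ee_pos: [470.0, 302.4, 183.2]
ee_rot: [-179.7, -0.3, 0.1]
force: [1.6, 0.7, -2.1]
gripper_width: 57.5
gripper_force: 25.0
time_s: 24.75
ee_pos: [466.5, 296.0, 77.7]
ee_rot: [179.7, 0.4, -0.0]
force: [-0.5, 0.3, -1.2]
gripper_width: 57.2
gripper_force: 25.0
[467.75865538 296.76792079  79.75417436]
[149.7056768   18.16759911]
[491.07769629  29.88551768]
```

View pics/w12.png

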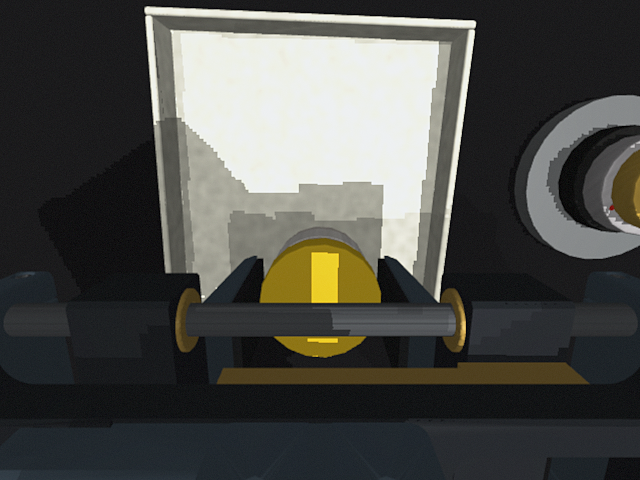

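```bash
python3 -m crank '[{"grip":0.05,"x":0.002,"y":-0.003,"z":0.015,"yaw":0},{"grip":0.05,"x":0.002,"y":-0.003,"z":0.022,"yaw":0},{"grip":0.05,"x":0.002,"y":-0.003,"z":0.026,"yaw":0},{"grip":0.05,"x":0.002,"y":-0.003,"z":0.026,"yaw":0},{"grip":0.05,"x":0.002,"y":-0.003,"z":0.026,"yaw":0}]'
```

```text
time_s: 25.22
ee_pos: [471.5, 300.7, 56.1]
ee_rot: [-180.0, -0.0, -0.0]
force: [0.4, -0.4, -0.6]
gripper_width: 57.4
gripper_force: 25.0
```

```bash
python3 -m crank '[{"grip":0.05,"x":0,"y":0,"z":0.002,"yaw":0},{"grip":0.05,"x":0,"y":0,"z":0.004,"yaw":0},{"grip":0.05,"x":0,"y":0,"z":0.005,"yaw":0},{"grip":0.05,"x":0,"y":0,"z":0.005,"yaw":0},{"grip":0.05,"x":0,"y":0,"z":0.005,"yaw":0}]'
python3 -m crank '[{"grip":0.065,"x":0,"y":0,"z":0,"yaw":0},{"grip":0.08,"x":0,"y":0,"z":0,"yaw":0},{"grip":0.08,"x":0,"y":0,"z":0,"yaw":0},{"grip":0.08,"x":0,"y":0,"z":-0.015,"yaw":0},{"grip":0.08,"x":0,"y":0,"z":-0.045,"yaw":0}]'
python3 -m crank '[{"grip":0.08,"x":0,"y":0,"z":-0.04,"yaw":0},{"grip":0.08,"x":0,"y":0,"z":-0.08,"yaw":0},{"grip":0.08,"x":0.02,"y":0.03,"z":-0.1,"yaw":0},{"grip":0.08,"x":0.03,"y":0.07,"z":-0.1,"yaw":0},{"grip":0.08,"x":0.04,"y":0.11,"z":-0.1,"yaw":0}]'
python3 -m crank '[{"grip":0.08,"x":0.01,"y":0.04,"z":0,"yaw":0},{"grip":0.08,"x":0.02,"y":0.08,"z":0,"yaw":0},{"grip":0.08,"x":0.03,"y":0.12,"z":0,"yaw":0},{"grip":0.08,"x":0.04,"y":0.16,"z":0,"yaw":0},{"grip":0.08,"x":0.05,"y":0.2,"z":0,"yaw":0}]' >/dev/null
python3 -m crank '[{"grip":0.08,"x":0.01,"y":0.04,"z":0,"yaw":0},{"grip":0.08,"x":0.02,"y":0.08,"z":0,"yaw":0},{"grip":0.08,"x":0.03,"y":0.12,"z":0,"yaw":0},{"grip":0.08,"x":0.035,"y":0.16,"z":0,"yaw":0},{"grip":0.08,"x":0.045,"y":0.2,"z":0,"yaw":0}]' >/dev/null
python3 -m crank '[{"grip":0.08,"x":0,"y":0.04,"z":0,"yaw":0},{"grip":0.08,"x":0,"y":0.08,"z":0,"yaw":0},{"grip":0.08,"x":0,"y":0.105,"z":0,"yaw":0},{"grip":0.08,"x":0,"y":0.105,"z":0.01,"yaw":0},{"grip":0.08,"x":0,"y":0.105,"z":0.02,"yaw":0}]' >/dev/null
python3 -m crank '[{"grip":0.08,"x":0,"y":0,"z":0.02,"yaw":0},{"grip":0.08,"x":0,"y":0,"z":0.03,"yaw":0},{"grip":0.08,"x":0,"y":0,"z":0.03,"yaw":0},{"grip":0.08,"x":0,"y":0,"z":0.03,"yaw":0},{"grip":0.08,"x":0,"y":0,"z":0.03,"yaw":0}]'
python3 - <<'E'
from h import *
w=grab_frame('wrist')[:,:,::-1];t=grab_frame('top')[:,:,::-1]
cv2.imwrite('pics/t13.png',t);cv2.imwrite('pics/w13.png',w)
yel=lambda h:(h[...,0]>22)&(h[...,0]<38)&(h[...,1]>120)&(h[...,2]>120)
red=lambda h:((h[...,0]<8)|(h[...,0]>172))&(h[...,1]>150)&(h[...,2]>60)
c=camera_model('wrist');print(state()['ee_pos'],w2px('wrist',(607,-314,55)))
for f in (lambda:show('wJ1','wrist',w,(200,120,440,298),yel,55,c),lambda:show('tJ2','top',t,(140,230,212,300),yel,54),lambda:show('cap','top',t,(225,245,265,285),red,83)):
  try:f()
  except Exception as e:print('none')
E
```

```text
time_s: 25.63
ee_pos: [471.6, 300.8, 51.7]
ee_rot: [-180.0, -0.1, -0.0]
force: [-1.2, -0.8, 6.7]
gripper_width: 57.1
gripper_force: 25.0
time_s: 26.05
ee_pos: [468.9, 299.1, 92.5]
ee_rot: [179.7, 0.4, -0.0]
force: [0.4, -0.1, 0.5]
gripper_width: 80.0
gripper_force: 0.0
time_s: 26.47
ee_pos: [512.6, 190.4, 197.4]
ee_rot: [-179.9, -0.3, 0.1]
force: [0.5, 0.2, -0.3]
gripper_width: 80.3
gripper_force: 0.0
time_s: 28.13
ee_pos: [606.7, -313.7, 146.2]
ee_rot: [180.0, -0.1, 0.1]
force: [-0.9, -0.2, 2.1]
gripper_width: 79.8
gripper_force: 0.0
[ 606.82885896 -314.16293448  146.74480194] [320.35025438 246.7482273 ]
wJ1 [322.9 242. ] [77.6 78. ] [ 610.5 -315.9]
tJ2 [172.2 281.8] [21.6 22.4] [470.  299.2]
cap [240.5 261.8] [15.2 15.7] [516.3 117.6]
```

```bash
python3 -m crank '[{"grip":0.08,"x":0.0025,"y":0.0015,"z":0.03,"yaw":0},{"grip":0.08,"x":0.0025,"y":0.0015,"z":0.06,"yaw":0},{"grip":0.08,"x":0.0025,"y":0.0015,"z":0.08,"yaw":0},{"grip":0.08,"x":0.0025,"y":0.0015,"z":0.093,"yaw":0},{"grip":0.08,"x":0.0025,"y":0.0015,"z":0.093,"yaw":0}]'
python3 -m crank '[{"grip":0.05,"x":0,"y":0,"z":0,"yaw":0},{"grip":0.05,"x":0,"y":0,"z":0,"yaw":0},{"grip":0.05,"x":0,"y":0,"z":0,"yaw":0},{"grip":0.05,"x":0,"y":0,"z":0,"yaw":0},{"grip":0.05,"x":0,"y":0,"z":0,"yaw":0}]' 25
python3 -m crank '[{"grip":0.05,"x":0,"y":0,"z":-0.02,"yaw":0},{"grip":0.05,"x":0,"y":0,"z":-0.05,"yaw":0},{"grip":0.05,"x":0,"y":0,"z":-0.085,"yaw":0},{"grip":0.05,"x":0,"y":-0.01,"z":-0.12,"yaw":0},{"grip":0.05,"x":0,"y":-0.04,"z":-0.14,"yaw":0}]'
```

```text
time_s: 28.65
ee_pos: [607.1, -314.9, 49.8]
ee_rot: [-179.9, 0.3, -0.0]
force: [-0.4, 0.3, -0.3]
gripper_width: 80.1
gripper_force: 0.0
time_s: 29.07
ee_pos: [609.5, -316.4, 54.3]
ee_rot: [179.9, -0.2, -0.0]
force: [-0.6, -0.3, 4.4]
gripper_width: 57.4
gripper_force: 25.0
time_s: 29.48
ee_pos: [609.8, -279.6, 196.9]
ee_rot: [179.7, -0.4, -0.2]
force: [1.6, 0.2, -0.1]
gripper_width: 57.4
gripper_force: 25.0
```

```bash
python3 -m crank '[{"grip":0.05,"x":0,"y":-0.04,"z":0,"yaw":0},{"grip":0.05,"x":0,"y":-0.08,"z":0,"yaw":0},{"grip":0.05,"x":0,"y":-0.12,"z":0,"yaw":0},{"grip":0.05,"x":0,"y":-0.16,"z":0,"yaw":0},{"grip":0.05,"x":0,"y":-0.2,"z":0,"yaw":0}]' >/dev/null
python3 -m crank '[{"grip":0.05,"x":0,"y":-0.04,"z":0,"yaw":0},{"grip":0.05,"x":0,"y":-0.08,"z":0,"yaw":0},{"grip":0.05,"x":0,"y":-0.12,"z":0,"yaw":0},{"grip":0.05,"x":-0.01,"y":-0.155,"z":0,"yaw":0},{"grip":0.05,"x":-0.02,"y":-0.19,"z":0,"yaw":0}]' >/dev/null
python3 -m crank '[{"grip":0.05,"x":-0.01,"y":-0.035,"z":0,"yaw":0},{"grip":0.05,"x":-0.02,"y":-0.073,"z":0,"yaw":0},{"grip":0.05,"x":-0.033,"y":-0.11,"z":0,"yaw":0},{"grip":0.05,"x":-0.033,"y":-0.15,"z":0,"yaw":0},{"grip":0.05,"x":-0.033,"y":-0.186,"z":0.01,"yaw":0}]' 
python3 -m crank '[{"grip":0.05,"x":0,"y":0,"z":0.03,"yaw":0},{"grip":0.05,"x":0,"y":0,"z":0.06,"yaw":0},{"grip":0.05,"x":0,"y":0,"z":0.09,"yaw":0},{"grip":0.05,"x":0,"y":0,"z":0.115,"yaw":0},{"grip":0.05,"x":0,"y":0,"z":0.115,"yaw":0}]'
python3 -m crank '[{"grip":0.05,"x":0,"y":0,"z":0,"yaw":0},{"grip":0.05,"x":0,"y":0,"z":0,"yaw":0},{"grip":0.05,"x":0,"y":0,"z":0.004,"yaw":0},{"grip":0.05,"x":0,"y":0,"z":0.007,"yaw":0},{"grip":0.05,"x":0,"y":0,"z":0.007,"yaw":0}]'
```

```text
time_s: 30.73
ee_pos: [555.7, 302.9, 184.8]
ee_rot: [-179.9, -0.2, 0.0]
force: [0.9, -0.7, -0.6]
gripper_width: 57.0
gripper_force: 25.0
time_s: 31.15
ee_pos: [552.0, 298.4, 62.1]
ee_rot: [179.7, 0.6, 0.0]
force: [0.2, -0.6, -0.6]
gripper_width: 57.3
gripper_force: 25.0
time_s: 31.57
ee_pos: [556.0, 300.1, 61.1]
ee_rot: [-180.0, -0.1, -0.0]
force: [-0.4, -0.1, -1.2]
gripper_width: 57.2
gripper_force: 25.0
```

```bash
python3 -m crank '[{"grip":0.05,"x":0,"y":0,"z":0.003,"yaw":0},{"grip":0.05,"x":0,"y":0,"z":0.006,"yaw":0},{"grip":0.05,"x":0,"y":0,"z":0.008,"yaw":0},{"grip":0.05,"x":0,"y":0,"z":0.008,"yaw":0},{"grip":0.05,"x":0,"y":0,"z":0.008,"yaw":0}]'
```

```text
time_s: 31.98
ee_pos: [555.7, 300.1, 53.2]
ee_rot: [180.0, -0.0, -0.0]
force: [-2.1, -0.5, 4.7]
gripper_width: 57.2
gripper_force: 25.0
```

Contact (4.7 N up). I'll release, rise and back away to check.

```bash
python3 -m crank '[{"grip":0.065,"x":0,"y":0,"z":0,"yaw":0},{"grip":0.08,"x":0,"y":0,"z":0,"yaw":0},{"grip":0.08,"x":0,"y":0,"z":0,"yaw":0},{"grip":0.08,"x":0,"y":0,"z":-0.015,"yaw":0},{"grip":0.08,"x":0,"y":0,"z":-0.045,"yaw":0}]'
python3 -m crank '[{"grip":0.08,"x":0,"y":0,"z":-0.04,"yaw":0},{"grip":0.08,"x":0,"y":0,"z":-0.08,"yaw":0},{"grip":0.08,"x":-0.02,"y":0.03,"z":-0.11,"yaw":0},{"grip":0.08,"x":-0.04,"y":0.06,"z":-0.13,"yaw":0},{"grip":0.08,"x":-0.06,"y":0.09,"z":-0.13,"yaw":0}]' >/dev/null
python3 -m crank '[{"grip":0.08,"x":-0.02,"y":0.036,"z":0,"yaw":0},{"grip":0.08,"x":-0.04,"y":0.07,"z":0,"yaw":0},{"grip":0.08,"x":-0.06,"y":0.1,"z":0,"yaw":0},{"grip":0.08,"x":-0.08,"y":0.13,"z":0,"yaw":0},{"grip":0.08,"x":-0.1,"y":0.16,"z":0,"yaw":0}]'  >/dev/null
python3 -m crank '[{"grip":0.08,"x":0,"y":0.04,"z":0,"yaw":0},{"grip":0.08,"x":0,"y":0.08,"z":0,"yaw":0},{"grip":0.08,"x":0,"y":0.12,"z":0,"yaw":0},{"grip":0.08,"x":0,"y":0.16,"z":0,"yaw":0},{"grip":0.08,"x":0,"y":0.2,"z":0,"yaw":0}]'
python3 - <<'E'
from h import *
t=grab_frame('top')[:,:,::-1];s=grab_frame('side')[:,:,::-1]
o=np.zeros((600,800,3),np.uint8);o[:390,:400]=cv2.resize(t[150:345,130:330],(400,390));o[:600,400:]=cv2.resize(s[125:365,240:400],(400,600))
cv2.imwrite('pics/c14.png',o)
E
```

```text
time_s: 32.4
ee_pos: [553.2, 298.8, 93.7]
ee_rot: [179.8, 0.5, -0.0]
force: [0.2, -0.7, 0.3]
gripper_width: 80.0
gripper_force: 0.0
time_s: 33.65
ee_pos: [395.2, -151.8, 227.6]
ee_rot: [180.0, -0.1, -0.0]
force: [1.3, 0.0, -0.5]
gripper_width: 80.0
gripper_force: 0.0
```

View pics/c14.png

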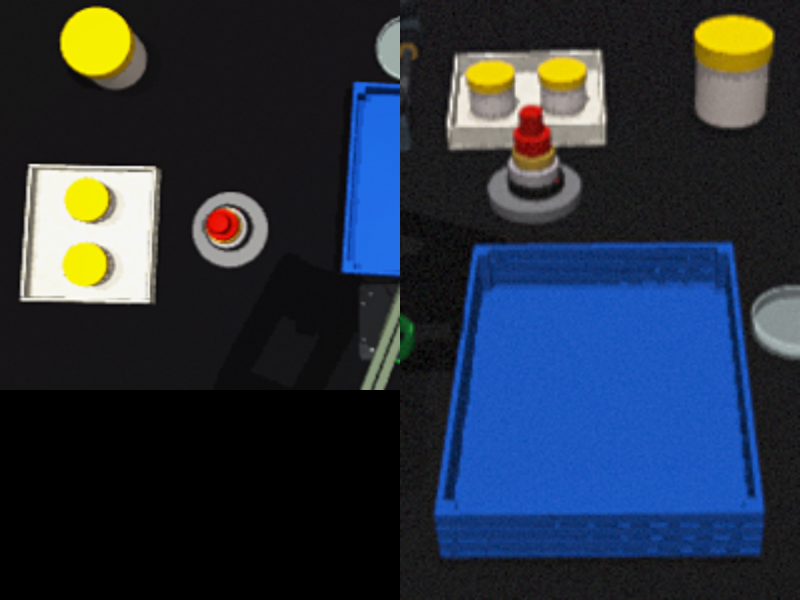

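The picture shows an empty basket, all three rings stacked under the red cap (230,225), and both jars upright in the tray (88,200 and 88,265). I'm handing in.

```bash
python3 -c "
from workcell import *
print(job_done())"
```

```text
the job is handed in; nothing more can be done
None
```

I handed the job in at about 34 s: the black, steel and brass rings are on their steps with the red cap on top, and both jars stand upright in the tray, all confirmed in the last pictures; the judge's verdict was not shown.

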